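Load the till-roll carrier in order and hold it pressed against its sprung stop

ROBOT

A 7-joint arm with a two-finger parallel gripper is mounted at the origin on a cart in front of the work surface, level with it; the furniture and walls round the work are solid. World frame = base frame: x ahead of the robot, y to its left, z up, the work surface at z = 0. Lengths are in mm, angles in rad, forces in N, time in s.
With the tool pointing down it reaches from about 425 to 975 mm from the base axis. Payload 16.7 kg.
Tool frame: the origin (TCP) lies midway between the tips of the shut fingers; the grasp point (between the pads) lies 19 mm behind it; z points along the fingers, y is the line along which they close (so a half turn about z gives the same grasp; the last joint's range is limited). The gripper opens to 85 mm and grips with 20 to 120 N. Pads are 22 mm wide; open, the fingers measure 114 mm over their backs; the gripper's body (76 mm by 85 mm) begins 54 mm behind the grasp point. The pads swing forward as they close: fully open they stand 13 mm farther back than shut.
Start: joints at [-1.437, 0.426, 0.074, 1.606, -0.034, 1.111, -0.067], TCP at [189.01, 647.959, 231.302] pointing down, gripper open.
Joint ranges: [-2.85, 2.85], [-0.5, 2.14], [-1.23, 1.37], [0.21, 2.46], [-1.02, 4.16], [0.16, 2.05], [-2.73, 2.73]. Speed limits (rad/s): [1.89, 1.89, 2.39, 2.39, 3.01, 3.01, 3.01].

INTERFACE

Orientations are given as a rotation vector (axis times angle).
In Python, from workcell import robot gives the robot as it stands.
- The arm moves only by the tool drive_tool, never from a script. Its argument "motion" is a list of rows, each an object of numbers: "dx", "dy", "dz": the shift along the tool's x, y, z in units of 50 mm (1.0 is 50 mm); "roll": the turn about the tool's z in degrees. In form: [{"dx": .., "dy": .., "dz": .., "roll": ..}, ...]. A call has 1 to 8 rows; each row shifts and turns the commanded pose from where the row before left it, along the tool's axes as they then stand; what a row does not reach is not made up. A row lasts 1/10 s, in which the tool goes at most 50 mm and 8.59 degrees, less where a joint would pass 70% of its speed; a pose out of reach is approached as far as the arm can. A call is refused whole if a number of a shift passes 1 or a number of a turn 8.59, either way. A call with a gripper value outside its range is refused whole. "fingers" is the finger opening in mm, from 0 to 85.4, set as the call begins (left out, the last holds). The fingers move at their own pace and stop on an object; "grip_force" is the grip in N (left out, the last holds). Time passes only in rows, so rows that do not move let the fingers close. It gives the time, the measured TCP pose, the force, the opening and the grip force at its end, in the units of the state.
- robot.get_obs(): the state, without advancing time (a new reading comes with each control period).
- robot.capture(name): name is "side" or "top"; returns a dict with "img" (384x512x3 uint8, red, green, blue), "fx", "fy", "cx", "cy" (pixels), "dist" ([k1, k2, p1, p2, k3] as OpenCV has them; the pictures are not rectified), "R" (3x3) and "t" (3): a world point X has camera coordinates R X + t. Camera axes: x right, y down, z forward; pixel columns grow to the right and rows downward; lengths in mm; the calibration is good to about 2 mm. A picture is of the moment at which its call begins. There is no depth.
- robot.close_job(): hands the job in; it is judged then, once.
Trained networks look in a picture, given as the dict that the camera call returned (one of the last four; its "shot" number tells which), for a name from the list of things; names that differ only in an ending like _2 or _b are one class to them, and where a whole thing is asked for, a point or a joint stands for the part that bears it (a point fixed in the world has none). Each returns a list of dicts, best first, with "score" (0 to 1); they miss things now and then, are a little off and sometimes report something else, mostly with a low value. They report only what shows in the picture. A call takes as long as a camera call. They do not tell look-alikes from the thing itself.
- robot.look_for(picture, name): "bbox" ([left, top, right, bottom] in pixels, round what is visible of it).
- robot.spot_point(picture, name): "point" ([column, row] in pixels: a listed point, or the origin of a listed thing).
The state is a dict: "time_s": time; "joint_positions": joint angles; "qvel": joint speeds; "effort": joint torques, N m; "eef_pos": TCP position; "ee_rot": TCP orientation; "contact_force": force on the tool from outside, world axes, zero at the start; "wrist_torque": the same for the moment, N m; "finger_gap": opening from 0.0 (shut) to 1.0 (fully open); "gripper_force": force on a finger pad.
Only numpy, scipy, OpenCV 4.12 (cv2) and the standard library are available. Lean on these libraries where they do the work, as an engineer would, in place of code of your own. Each camera call takes 0.05 s, during which the arm holds its last target. There are 200 camera calls.

TASK

Load the two till rolls, standing upright, into the carrier on the desk: first fill well one (one dot, the end nearest the sprung stop) and let go, then well two (two dots, the end with the upright tab). Then push the carrier along its channel by the tab until it has pressed the sprung stop back to about half of its 34 mm travel (about 17 mm, a steady push of about 8 N, with the stop's pointer between the two ridges on each rail), never so far that the stop bottoms out, and finish while still holding it pressed there so that a colleague can screw it down. Leave the other things on the desk where they are.

Things in the scene. Friction and masses are not known exactly. Their poses are not given: they have to be found in the camera images.
- dock: Aluminium docking base fixed to the desk, 300 x 96 mm. Origin: centre of underside; x runs along the channel to the sprung stop (away from the robot within 0.25 rad), z up. On its 8 mm slab two rails along x (12 mm wide, tops 26 mm above the desk) leave a 70 mm wide channel, open toward the robot. End wall 50 mm high at x = 130 to 150 mm.
- stop (a joint): Sprung stop at the channel's far end: grey block 20 mm thick, 60 wide, 10 to 42 mm above the desk, sliding along the base's +x. Value in m: 0 at rest, grows as pressed, 0.034 bottomed out. No preload, 0.5 N per mm (8.5 N at 0.017). Right while holding: 0.010 to 0.024 (5 to 12 N); the pointer across its top then stands between the two ridges on each rail.
- stop_face (a point): Centre of the stop's face that looks at the carrier (toward the robot); moves with the stop; 26 mm above the desk. At rest at x = +70 mm in the base's frame.
- carrier: Loose white till-roll carrier, about 0.35 kg, sliding in the channel on the slab, 8 mm above the desk. Origin: underside centre of its block; x toward the stop, z up. Block 112 x 64 x 22 mm; two wells 47 mm wide, 16 deep, 54 apart along x. Its far face (x = +56 mm) meets the stop; starts 25 to 55 mm short of it. A foot 40 mm wide reaches to x = -100 mm, with a tab. Sliding friction: a few N.
- well1 (a point): Centre of the floor of well one, 6 mm above the carrier's underside, the well nearest the stop (carrier x = +27 mm). One small raised dot at each end corner on the rim. The rim lies 16 mm above this point.
- well2 (a point): Centre of the floor of well two, 6 mm above the carrier's underside, the well nearest the tab (carrier x = -27 mm). Two small raised dots at each end corner on the rim. The rim lies 16 mm above this point.
- tab (a point): Middle of the top edge of the carrier's upright tab, 60 mm above its underside (68 mm above the desk), at carrier x = -94 mm. The tab is 10 mm thick along x, 34 mm wide along y, and stands 50 mm above its foot. It can be pinched across its thickness from above (38 mm free between it and a roll in well two) or pushed on its near face.
- roll_a: A till roll, white paper, upright cylinder 42 mm across, 57 mm high, 70 g, standing on the desk. Origin: centre of its underside, z up. The two rolls are alike: either may go in either well. In a well it stands 41 mm above the rim.
- roll_b: The other till roll, exactly like roll_a; one stands left and one right of the base, on the near half of the desk (a further roll at the very back is not part of the job). Origin: centre of its underside, z up.
- mint_tin: Bystander: flat tin with a rounded outline, 63 x 105 x 26 mm, at the left, farther off than the roll. Origin: centre of its underside. Not to be moved.
- screwdriver: Bystander: screwdriver lying at the left back, 198 mm long, 29 mm thick. Origin: centre of its underside. Not to be moved.
- torch: Bystander: black pocket torch lying down, 122 mm long, 33 mm thick, at the right. Origin: centre of its underside. Not to be moved.
- mouse: Bystander: computer mouse, 105 x 60 x 34 mm, near the robot at the right. Origin: centre of its underside. Not to be moved.
- red_case: Bystander: small red meter case, 120 x 60 x 30 mm, near the robot at the left. Origin: centre of its underside. Not to be moved.
Mind the look-alikes: they are no part of the job. Leave any red look-alike of the roll_a alone.

How it is judged:
By the outcome, as a careful person would: the job done as asked, in the order asked, and still so for the second after the job is handed in, while the arm keeps its last pose, push and grip.
It also fails if it takes over 67 s, if anything falls off the work surface, if the arm or the gripper's body presses on something with over 40 N, if the wrist force passes 120 N, or if a joint passes its speed limit or range.

## Working session

There is one attempt and no reset: what is moved stays moved. The work goes in short steps, Python scripts to look and compute and a tool call to move; the robot and the scene stay as the last step left them, time stands still between calls to the robot, and variables do not carry over. Pictures are saved under pics/ and viewed, at most 10 in all, crops included, and the job is handed in when it is done.

Besides the shell and the picture viewer there is one more tool, called after ">>>" by a JSON object that holds its "fn" and its "kwargs", one argument or row to a line. drive_tool: Moves the arm, as the interface text tells. Its arguments: {"type":"object","properties":{"motion":{"type":"array","items":{"type":"object","properties":{"dx":{"type":"number"},"dy":{"type":"number"},"dz":{"type":"number"},"roll":{"type":"number"}}}},"fingers":{"type":"number"},"grip_force":{"type":"number"}},"required":["motion"]}

```bash
ls; mkdir -p pics; cat > h.py <<'E'
import numpy as np, cv2
from scipy.spatial.transform import Rotation as Ro
from workcell import robot
def ray(p,px):
    K=np.array([[p['fx'],0,p['cx']],[0,p['fy'],p['cy']],[0,0,1.]])
    u=cv2.undistortPoints(np.array([[px]],float),K,np.array(p['dist'],float))[0,0]
    R=np.array(p['R']);t=np.array(p['t']).ravel()
    return -R.T@t, R.T@np.array([u[0],u[1],1])
def atz(p,px,z):
    o,d=ray(p,px); return o+d*(z-o[2])/d[2]
def proj(p,X):
    K=np.array([[p['fx'],0,p['cx']],[0,p['fy'],p['cy']],[0,0,1.]])
    return cv2.projectPoints(np.array(X,float).reshape(-1,3),cv2.Rodrigues(np.array(p['R'],float))[0],np.array(p['t'],float).reshape(3,1),K,np.array(p['dist'],float))[0][:,0]
def save(p,n): cv2.imwrite('pics/'+n+'.png',p['img'][:,:,::-1])
E
python3 - <<'E'
from h import *
o=robot.get_obs();print({k:np.round(v,3) for k,v in o.items()}); print(Ro.from_rotvec(o['ee_rot']).as_matrix().round(3))
Z={'stop_face':26,'well1':14,'well2':14,'tab':68}
np.set_printoptions(suppress=True,precision=1)
for c in('top','side'):
    p=robot.capture(c);save(p,c+'0')
    for n in['dock','stop_face','carrier','well1','well2','tab','roll_a','mint_tin','screwdriver','torch','mouse','red_case']:
        for r in robot.spot_point(p,n)[:4]: print(c,n,round(r['score'],2),np.array(r['point']),atz(p,r['point'],8 if n=='carrier' else Z.get(n,0)))
E
```

```text
pics
{'time_s': np.float64(0.0), 'joint_positions': array([-1.437,  0.427,  0.074,  1.607, -0.034,  1.111, -0.067]), 'qvel': array([-0.001, -0.001,  0.   , -0.002, -0.   , -0.001, -0.   ]), 'effort': array([ 3.000e-03, -9.498e+01,  3.763e+00, -4.635e+01,  2.000e-02,
        1.000e-02,  0.000e+00]), 'eef_pos': array([188.894, 647.606, 230.609]), 'ee_rot': array([-4.44e-01, -3.11e+00,  2.00e-03]), 'contact_force': array([0.204, 0.841, 0.356]), 'wrist_torque': array([-0.   , -0.   , -0.006]), 'gripper_force': np.float64(0.0), 'finger_gap': np.float64(0.999)}
[[-0.96   0.28  -0.   ]
 [ 0.28   0.96  -0.001]
 [-0.    -0.001 -1.   ]]
top dock 0.7 [242.6 190.3] [579.   34.8   0. ]
top stop_face 0.48 [236.6 165.6] [652.6  51.5  26. ]
top carrier 0.88 [236.9 194.7] [564.5  52.3   8. ]
top tab 0.98 [241.  224.4] [469.3  38.3  68. ]
top tab 0.48 [296.  268.4] [ 338.  -120.5   68. ]
top roll_a 0.76 [314.5 219.1] [ 485.4 -187.3    0. ]
top roll_a 0.56 [377.  254.8] [ 370.5 -380.3    0. ]
top roll_a 0.54 [344.3 220.2] [ 480.3 -280.6    0. ]
top roll_a 0.53 [345.6 250.8] [ 385.3 -281.6    0. ]
top m
[... 637 characters left out ...]
220.1] [538.  44.  14.]
side well1 0.76 [257.1 234. ] [582.3  48.7  14. ]
side well2 0.89 [263.2 220.1] [538.  44.  14.]
side well2 0.76 [257.1 234. ] [582.3  48.7  14. ]
side tab 0.85 [270.7 191.1] [476.1  33.2  68. ]
side roll_a 0.8 [350.8 268.5] [549.4 309.3   0. ]
side roll_a 0.78 [169.8 123. ] [ 371.3 -368.4    0. ]
side roll_a 0.7 [200.9 176. ] [ 490.8 -183.     0. ]
side roll_a 0.68 [243.7 143.6] [ 332.9 -128.4    0. ]
side mint_tin 0.55 [342.2 301.1] [640.9 324.4   0. ]
side mint_tin 0.51 [254.9 235.1] [582.3  42.1   0. ]
side screwdriver 0.52 [180.4 155.9] [ 459.5 -273.1    0. ]
side mouse 0.86 [237.8 145. ] [ 345.7 -141.5    0. ]
side red_case 0.96 [334.9 211.9] [415.9 205.1   0. ]
```

```bash
python3 - <<'E'
import cv2
a=cv2.imread('pics/top0.png');b=cv2.imread('pics/side0.png')
cv2.imwrite('pics/top1.png',cv2.resize(a[110:310,110:400],None,fx=2.75,fy=2.75,interpolation=cv2.INTER_CUBIC))
cv2.imwrite('pics/side1.png',cv2.resize(b[80:340,110:400],None,fx=2.3,fy=2.3,interpolation=cv2.INTER_CUBIC))
E
```

```text
(no output)
```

View pics/top1.png

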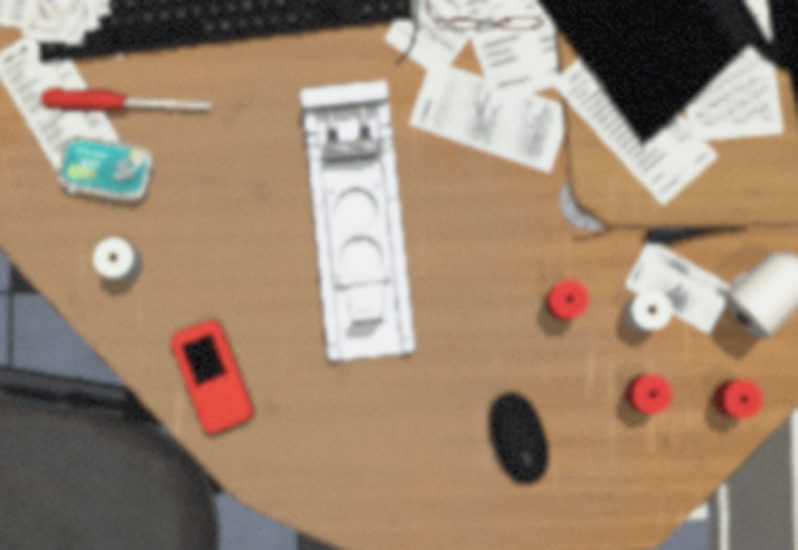

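View pics/side1.png

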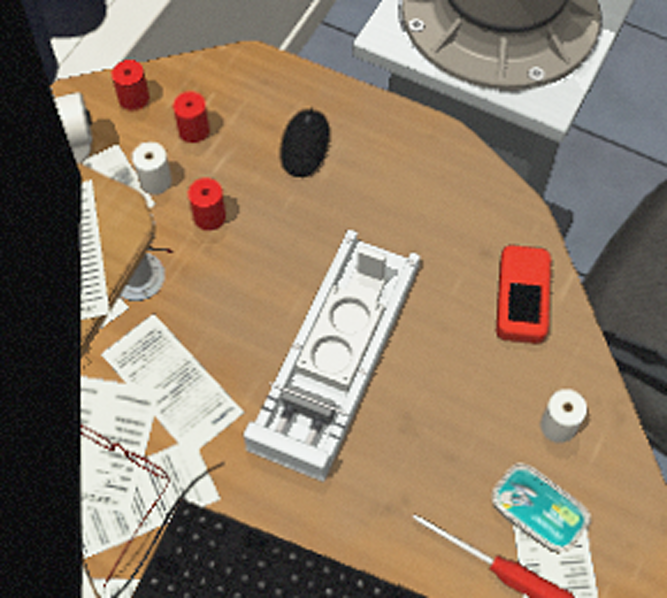

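```bash
python3 - <<'E'
from h import *
np.set_printoptions(suppress=True,precision=1)
A={}
for c in('top','side'):
    ps=[robot.capture(c) for _ in range(6)];p=ps[-1]
    im=np.mean([q['img'] for q in ps],0).astype(np.uint8);A[c]=im;p['img']=im
    import pickle;pickle.dump(p,open(c+'.pkl','wb'))
    g=im.astype(int)
    # rolls: bright neutral blob near expected place; compare with projected cylinder silhouette
    for guess in((549,309),(482,-282)):
        def sil(x,y):
            th=np.linspace(0,2*np.pi,24);P=[(x+21*np.cos(a),y+21*np.sin(a),z) for a in th for z in(0,57)]
            return cv2.convexHull(proj(p,P).astype(np.float32))
        hull=sil(*guess);x,y,w,h=cv2.boundingRect(hull);S=8
        x-=8;y-=8;w+=16;h+=16
        sub=cv2.resize(im[y:y+h,x:x+w],None,fx=S,fy=S,interpolation=cv2.INTER_CUBIC).astype(float)
        sat=sub.max(2)-sub.min(2)
        best=[]
        hsv=(sub.min(2))-1.5*sat
        for dx in range(-14,15,1):
            for dy in range(-14,15,1):
                hh=((sil(guess[0]+dx,guess[1]+dy)-[x-.0,y-.0]+.5)*S).astype(np.int32)
                m=np.zeros(sub.shape[:2],np.uint8);cv2.fillConvexPoly(m,hh,1)
                ring=cv2.dilate(m,np.ones((25,25)))-m
                best.append((hsv[m>0].mean()-hsv[ring>0].mean(),guess[0]+dx,guess[1]+dy))
        best.sort();print(c,best[-1],np.array(best[-8:])[:,1:].mean(0))
a=cv2.resize(A['top'][135:245,210:272],None,fx=5.4,fy=5.4,interpolation=cv2.INTER_CUBIC)
b=cv2.resize(A['side'][175:293,210:298],None,fx=5,fy=5,interpolation=cv2.INTER_CUBIC)
o=np.zeros((600,800,3),np.uint8);o[:a.shape[0],:a.shape[1]]=a;o[:b.shape[0],350:350+b.shape[1]]=b
cv2.imwrite('pics/dock.png',o[:,:,::-1])
E
```

```text
top (np.float64(136.3207620557491), 539, 313) [538.9 313.1]
top (np.float64(109.27058492726508), 470, -278) [ 469.9 -278.1]
side (np.float64(157.9250383736751), 536, 309) [536.5 308.5]
side (np.float64(134.61511998544103), 470, -278) [ 469.4 -278.2]
```

View pics/dock.png

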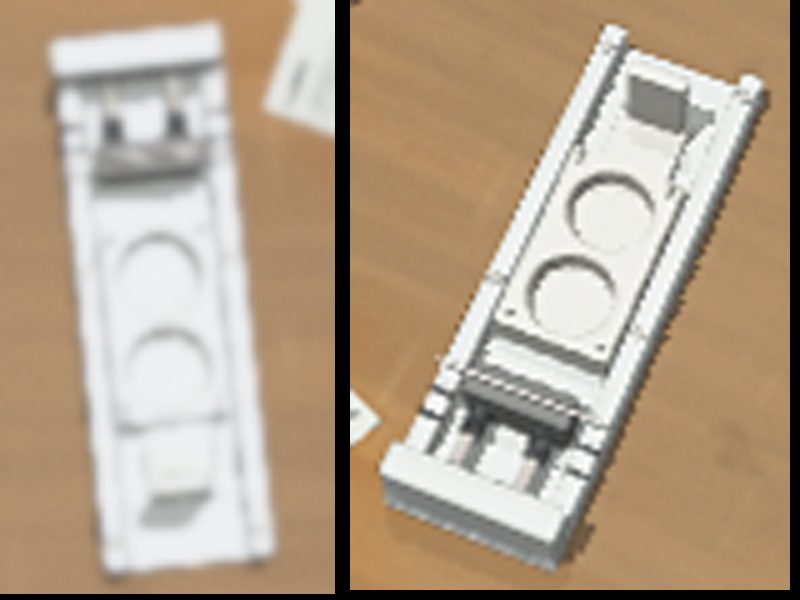

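```bash
cat > fit.py <<'E'
from h import *
import pickle
from scipy.optimize import least_squares
np.set_printoptions(suppress=True,precision=2)
P={c:pickle.load(open(c+'.pkl','rb')) for c in('top','side')}
def T(u,v): return (u+.5)/5.4-.5+210,(v+.5)/5.4-.5+135
def S(u,v): return (u-350+.5)/5-.5+210,(v+.5)/5-.5+175
# (cam, px, on carrier?, local xyz with z above desk)
D=[('top',T(159,274),1,(27,0,30)),('top',T(169,369),1,(-27,0,30)),
('side',S(612,211),1,(-27,0,30)),('side',S(571.5,297),1,(27,0,30)),
('side',S(496,321),1,(56,-32,30)),('side',S(612,367),1,(56,32,30)),
('side',S(627,75),1,(-89,-17,68)),('side',S(689,99),1,(-89,17,68)),
('side',S(397,443),0,(130,-48,50)),('side',S(572,515),0,(130,48,50)),
('top',T(50,41),0,(150,48,50)),('top',T(220,22),0,(150,-48,50)),
('top',T(103,574),0,(-150,48,8)),('top',T(272,557),0,(-150,-48,8)),
('side',S(457,371),0,(70,-30,42)),('side',S(577,420),0,(70,30,42))]
def pts(q):
    x,y,a,s=q;R=np.array([[np.cos(a),-np.sin(a)],[np.sin(a),np.cos(a)]])
    o=[]
    for c,px,k,l in D:
        o.append(np.r_[R@(np.array(l[:2])+[s*k,0])+[x,y],l[2]])
    return o
def res(q): return np.concatenate([proj(P[d[0]],X)[0]-d[1] for d,X in zip(D,pts(q))])
if __name__=='__main__':
    r=least_squares(res,[590,48,.1,-20],loss='soft_l1',x_scale=[10,10,.05,10])
    print(r.x);print(np.c_[r.fun.reshape(-1,2)])
    x,y,a,s=r.x
    for n,l in dict(well1=s+27,well2=s-27,tab=s-94,face=70,near=-150).items(): print(n,x+l*np.cos(a),y+l*np.sin(a))
    print('gap',70-s-56)
    for c,f in(('top',T),('side',S)):
        m=[i for i,d in enumerate(D) if d[0]==c]
        print(c,[ (atz(P[c],D[i][1],D[i][3][2])-pts(r.x)[i])[:2].round(1) for i in m])
E
python3 fit.py
```

```text
[579.68  44.1    0.09 -14.62]
[[-0.24 -0.46]
 [-0.36 -0.56]
 [ 0.11  0.2 ]
 [ 0.33 -0.11]
 [-0.14  0.  ]
 [-0.79 -0.35]
 [ 0.36 -0.28]
 [-0.23 -0.74]
 [-0.63 -0.27]
 [-0.51 -0.4 ]
 [-0.37 -1.06]
 [-0.54 -0.74]
 [ 0.1  -1.25]
 [-0.08 -1.3 ]
 [ 3.74 -2.25]
 [ 1.22 -3.53]]
well1 592.0178862001217 45.17665878492005
well2 538.2222370478423 40.48324507154883
tab 471.47578347001416 34.659935464217874
face 649.4184366242588 50.18458293419646
near 430.25097711497244 31.06326780564705
gap 28.6185950304137
top [array([-1.4, -0.7]), array([-1.7, -1.1]), array([-3.3, -1.1]), array([-2.3, -1.6]), array([-3.8,  0.3]), array([-4. , -0.2])]
side [array([-0.4, -0.5]), array([ 0.7, -0.6]), array([-0.2,  0.3]), array([-0.1,  2.3]), array([ 1.2, -0.5]), array([1.7, 1.5]), array([-0.1,  1.8]), array([0.3, 1.6]), array([10. , -5.4]), array([10. ,  1.8])]
```

>>> {"fn": "drive_tool", "kwargs": {
  "motion": [
    {"roll": -7.1},
    {"roll": -7.1},
    {"roll": -7.1},
    {"dx": 0}
  ],
  "fingers": 85,
  "grip_force": 25
}}

```text
schema error: expected keys dx, dy, dz, roll
```

```bash
sed -i '/457,371/d; s/(-150,-48,8)),$/(-150,-48,8))]/' fit.py; sed -i 's/print(r.x)/print(*r.x)/' fit.py; cat > to.py <<'E'
from h import *
import sys
o=robot.get_obs();R=Ro.from_rotvec(o['ee_rot']).as_matrix();e=o['eef_pos']
np.set_printoptions(suppress=True,precision=3)
print('t',o['time_s'],'tcp',e,'y-angle',np.degrees(np.arctan2(R[1,1],R[0,1])),'F',o['contact_force'],'gap',o['finger_gap']*85.4)
if len(sys.argv)>3:
    print('units',R.T@(np.array([float(v) for v in sys.argv[1:4]])-e)/50)
E
python3 fit.py; python3 to.py 538 311 140
```

```text
577.502247547451 44.10386476487519 0.08769119314084517 -12.441301541904346
[[-0.31 -0.46]
 [-0.41 -0.55]
 [ 0.17  0.22]
 [ 0.4  -0.08]
 [-0.07  0.04]
 [-0.71 -0.32]
 [ 0.4  -0.26]
 [-0.18 -0.72]
 [-0.17 -0.96]
 [-0.05 -1.14]
 [-0.4  -0.35]
 [-0.56 -0.05]
 [ 0.14 -0.53]
 [-0.04 -0.6 ]]
well1 592.0050055247539 45.3788988214936
well2 538.2124956360099 40.6496409654036
tab 471.4699370703462 34.78185806988453
face 647.2332788847116 50.23438420795482
near 428.07860896760684 30.96703738684741
gap 26.441301541904352
top [array([-1.4, -0.9]), array([-1.7, -1.2]), array([-1.1, -1.2]), array([-0.2, -1.7]), array([-1.6,  0.4]), array([-1.9, -0.1])]
side [array([-0.4, -0.7]), array([ 0.7, -0.8]), array([-0.2,  0.1]), array([-0.1,  2.1]), array([ 1.2, -0.6]), array([1.7, 1.4]), array([2. , 1.7]), array([2.6, 1.5])]
t 1.9 tcp [189.003 647.963 231.296] y-angle 73.73445324726363 F [ 0.462 -0.055  0.423] gap 85.26074761218005
units [-8.588 -4.514  1.826]
```

>>> {"fn": "drive_tool", "kwargs": {
  "motion": [
    {"dx": 0,"dy": 0,"dz": 0,"roll": -7.1},
    {"dx": 0,"dy": 0,"dz": 0,"roll": -7.1},
    {"dx": 0,"dy": 0,"dz": 0,"roll": -7.1},
    {"dx": 0,"dy": 0,"dz": 0,"roll": 0},
    {"dx": 0,"dy": 0,"dz": 0,"roll": 0}
  ],
  "fingers": 85,
  "grip_force": 25
}}

```text
time_s: 2.4
eef_pos: [189.1, 647.9, 231.3]
ee_rot: [0.132, -3.139, 0.0]
contact_force: [-0.2, -0.5, 0.1]
finger_gap: 0.995
gripper_force: 0.0
```

```bash
python3 to.py 538 311 140
```

```text
t 2.4 tcp [189.133 647.91  231.289] y-angle 94.80552451275366 F [-0.244 -0.523  0.053] gap 84.98436615591748
units [-6.389 -7.299  1.825]
```

>>> {"fn": "drive_tool", "kwargs": {
  "motion": [
    {"dx": -0.4,"dy": -0.46,"dz": 0,"roll": 0},
    {"dx": -0.55,"dy": -0.63,"dz": 0.2,"roll": 0},
    {"dx": -0.55,"dy": -0.63,"dz": 0.2,"roll": 0},
    {"dx": -0.55,"dy": -0.63,"dz": 0.2,"roll": 0},
    {"dx": -0.55,"dy": -0.63,"dz": 0.2,"roll": 0},
    {"dx": -0.55,"dy": -0.63,"dz": 0.2,"roll": 0},
    {"dx": -0.55,"dy": -0.63,"dz": 0.2,"roll": 0},
    {"dx": -0.55,"dy": -0.63,"dz": 0.2,"roll": 0}
  ]
}}

```text
time_s: 3.2
eef_pos: [423.1, 422.9, 161.2]
ee_rot: [-0.132, 3.139, 0.001]
contact_force: [0.6, 0.8, 0.0]
finger_gap: 0.993
gripper_force: 0.0
```

>>> {"fn": "drive_tool", "kwargs": {
  "motion": [
    {"dx": -0.55,"dy": -0.63,"dz": 0.2,"roll": 0},
    {"dx": -0.55,"dy": -0.63,"dz": 0.2,"roll": 0},
    {"dx": -0.5,"dy": -0.57,"dz": 0,"roll": 0},
    {"dx": -0.3,"dy": -0.34,"dz": 0,"roll": 0},
    {"dx": -0.19,"dy": -0.22,"dz": 0,"roll": 0},
    {"dx": 0,"dy": 0,"dz": 0,"roll": 0},
    {"dx": 0,"dy": 0,"dz": 0,"roll": 0}
  ]
}}

```text
time_s: 3.9
eef_pos: [535.9, 315.2, 141.3]
ee_rot: [0.138, -3.138, -0.001]
contact_force: [0.2, 0.6, -0.3]
finger_gap: 0.99
gripper_force: 0.0
```

```bash
python3 to.py 538 311 26
```

```text
t 3.9 tcp [535.913 315.214 141.267] y-angle 95.0202956071085 F [ 0.158  0.56  -0.333] gap 84.55723300230032
units [-0.035 -0.089  2.305]
```

>>> {"fn": "drive_tool", "kwargs": {
  "motion": [
    {"dx": -0.03,"dy": -0.09,"dz": 0.5,"roll": 0},
    {"dx": 0,"dy": 0,"dz": 0.7,"roll": 0},
    {"dx": 0,"dy": 0,"dz": 0.6,"roll": 0},
    {"dx": 0,"dy": 0,"dz": 0.3,"roll": 0},
    {"dx": 0,"dy": 0,"dz": 0.2,"roll": 0},
    {"dx": 0,"dy": 0,"dz": 0,"roll": 0}
  ]
}}

```text
time_s: 4.5
eef_pos: [537.9, 310.3, 25.8]
ee_rot: [0.139, -3.138, 0.001]
contact_force: [-0.5, 0.9, -0.1]
finger_gap: 0.997
gripper_force: 0.0
```

>>> {"fn": "drive_tool", "kwargs": {
  "motion": [
    {"dx": 0,"dy": 0,"dz": 0,"roll": 0},
    {"dx": 0,"dy": 0,"dz": 0,"roll": 0},
    {"dx": 0,"dy": 0,"dz": 0,"roll": 0},
    {"dx": 0,"dy": 0,"dz": 0,"roll": 0},
    {"dx": 0,"dy": 0,"dz": 0,"roll": 0},
    {"dx": 0,"dy": 0,"dz": 0,"roll": 0},
    {"dx": 0,"dy": 0,"dz": 0,"roll": 0},
    {"dx": 0,"dy": 0,"dz": 0,"roll": 0}
  ],
  "fingers": 38,
  "grip_force": 25
}}

```text
time_s: 5.3
eef_pos: [539.1, 310.2, 27.4]
ee_rot: [-0.138, 3.137, 0.001]
contact_force: [-0.5, -0.2, 6.2]
finger_gap: 0.486
gripper_force: 24.4
```

```bash
python3 to.py 538 311 26;python3 - <<'E'
from h import *
a=[]
for c in('top','side'):
    p=robot.capture(c);u,v=proj(p,[538,311,28])[0].astype(int)
    a.append(cv2.resize(p['img'][v-35:v+35,u-35:u+35],(400,400),interpolation=cv2.INTER_CUBIC))
cv2.imwrite('pics/g1.png',np.hstack(a)[:,:,::-1])
E
```

```text
t 5.3 tcp [539.091 310.155  27.409] y-angle 95.02583778870095 F [-0.483 -0.176  6.175] gap 41.53337199022065
units [0.02  0.019 0.028]
```

View pics/g1.png

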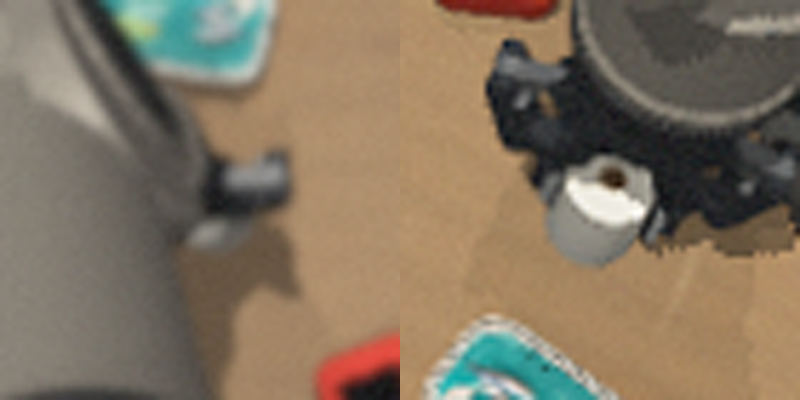

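>>> {"fn": "drive_tool", "kwargs": {
  "motion": [
    {"dx": 0,"dy": 0,"dz": -0.2,"roll": 0},
    {"dx": 0,"dy": 0,"dz": -0.5,"roll": 0},
    {"dx": 0,"dy": 0,"dz": -0.6,"roll": 0},
    {"dx": 0,"dy": 0,"dz": -0.4,"roll": 0},
    {"dx": 0,"dy": 0,"dz": -0.1,"roll": 0},
    {"dx": 0,"dy": 0,"dz": 0,"roll": 0}
  ]
}}

```text
time_s: 6.0
eef_pos: [538.9, 310.1, 117.4]
ee_rot: [-0.138, 3.137, 0.002]
contact_force: [-0.1, -0.1, -0.5]
finger_gap: 0.483
gripper_force: 25.6
```

```bash
python3 to.py 592 45.2 90
```

```text
t 6.0 tcp [538.898 310.076 117.436] y-angle 95.03272941003648 F [-0.124 -0.081 -0.487] gap 41.237067270132755
units [-0.592 -5.371  0.544]
```

>>> {"fn": "drive_tool", "kwargs": {
  "motion": [
    {"dx": -0.04,"dy": -0.3,"dz": 0,"roll": 0},
    {"dx": -0.1,"dy": -0.8,"dz": 0,"roll": 0},
    {"dx": -0.1,"dy": -0.8,"dz": 0,"roll": 0},
    {"dx": -0.1,"dy": -0.8,"dz": 0,"roll": 0},
    {"dx": -0.1,"dy": -0.8,"dz": 0,"roll": 0},
    {"dx": -0.1,"dy": -0.8,"dz": 0,"roll": 0},
    {"dx": -0.05,"dy": -0.67,"dz": 0,"roll": 0},
    {"dx": 0,"dy": -0.4,"dz": 0,"roll": 0}
  ]
}}

```text
time_s: 6.8
eef_pos: [591.0, 40.4, 115.2]
ee_rot: [0.132, -3.137, 0.002]
contact_force: [0.4, 0.0, -1.1]
finger_gap: 0.481
gripper_force: 25.6
```

>>> {"fn": "drive_tool", "kwargs": {
  "motion": [
    {"dx": 0,"dy": 0,"dz": 0.2,"roll": 0},
    {"dx": 0,"dy": 0,"dz": 0.2,"roll": 0},
    {"dx": 0,"dy": 0,"dz": 0.2,"roll": 0},
    {"dx": 0,"dy": 0,"dz": 0,"roll": 0},
    {"dx": 0,"dy": 0,"dz": 0,"roll": 0}
  ]
}}

```text
time_s: 7.3
eef_pos: [591.1, 45.6, 85.8]
ee_rot: [0.14, -3.137, 0.0]
contact_force: [-0.8, 0.3, -0.7]
finger_gap: 0.485
gripper_force: 25.6
```

```bash
python3 to.py 592 45.2 45; cat > chk.py <<'E'
# measure held roll's axis against TCP in the side view: silhouette fit at known height
from h import *
import sys,pickle
o=robot.get_obs();e=o['eef_pos'];zb=e[2]-float(sys.argv[1])
p=robot.capture('side');im=p['img']
cx,cy=[float(v) for v in sys.argv[2:4]]
out=im.copy()
def ring(x,y,z,r,col):
    q=proj(p,[(x+r*np.cos(a),y+r*np.sin(a),z) for a in np.linspace(0,6.28,40)])
    q=((q-[u0,v0]+.5)*S-.5)
    cv2.polylines(big,[np.round(q).astype(int)],True,col,1)
u,v=proj(p,[cx,cy,40])[0].astype(int);u0,v0=u-40,v-32;S=10
big=cv2.resize(im[v0:v0+60,u0:u0+80],None,fx=S,fy=S,interpolation=cv2.INTER_CUBIC).copy()
ring(e[0],e[1],zb,21,(255,0,0));ring(e[0],e[1],zb+57,21,(255,0,0));ring(cx,cy,30,23.5,(0,120,255))
cv2.imwrite('pics/'+sys.argv[4]+'.png',big[:,:,::-1])
E
python3 chk.py 27.4 592 45.2 c1
```

```text
t 7.3 tcp [591.144  45.622  85.751] y-angle 95.10162726540823 F [-0.777  0.295 -0.669] gap 41.40547554781774
units [-0.017 -0.01   0.815]
```

View pics/c1.png

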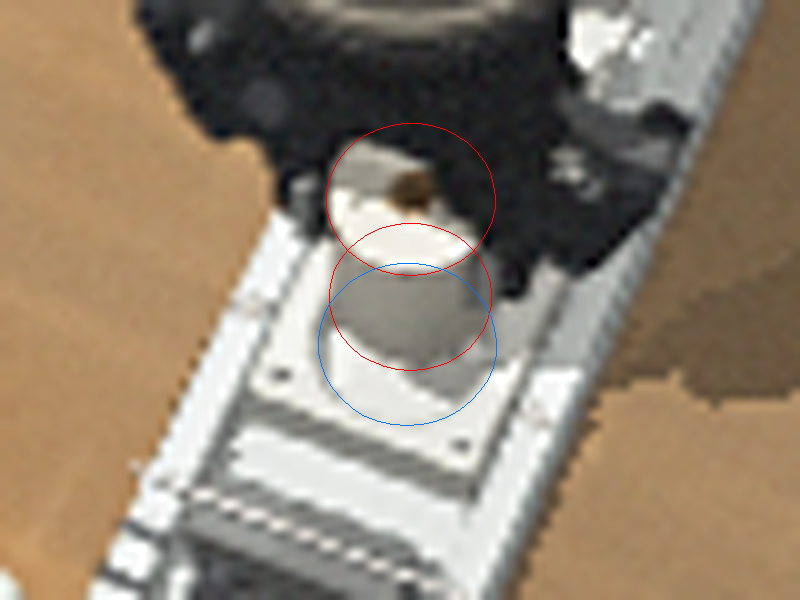

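>>> {"fn": "drive_tool", "kwargs": {
  "motion": [
    {"dx": -0.08,"dy": 0,"dz": 0.2,"roll": 0},
    {"dx": 0,"dy": 0,"dz": 0.2,"roll": 0},
    {"dx": 0,"dy": 0,"dz": 0.1,"roll": 0},
    {"dx": 0,"dy": 0,"dz": 0,"roll": 0},
    {"dx": 0,"dy": 0,"dz": 0,"roll": 0}
  ]
}}

```text
time_s: 7.85
eef_pos: [595.3, 45.2, 61.2]
ee_rot: [0.138, -3.138, 0.0]
contact_force: [-0.0, -0.1, -0.5]
finger_gap: 0.486
gripper_force: 25.6
```

```bash
python3 to.py 595 45 45; sed -i 's/^ring(e\[0\].*/dx=float(sys.argv[5]);ring(e[0]+dx,e[1],zb,21,(255,0,0));ring(e[0]+dx,e[1],zb+57,21,(255,0,0));ring(cx,cy,30,23.5,(0,120,255))/' chk.py
sed -i '$d' chk.py; cat >> chk.py <<'E'
A=pickle.load(open('side.pkl','rb'))['img'];b0=big
big=cv2.resize(A[v0:v0+60,u0:u0+80],None,fx=S,fy=S,interpolation=cv2.INTER_CUBIC).copy();ring(cx,cy,30,23.5,(0,120,255))
c=np.hstack([b0[100:500,200:600],big[100:500,200:600]])
cv2.imwrite('pics/'+sys.argv[4]+'.png',c[:,:,::-1])
E
python3 chk.py 27.4 592.5 44.8 c2 -2.7
```

```text
t 7.85 tcp [595.34   45.195  61.154] y-angle 95.03003530395452 F [-0.026 -0.102 -0.477] gap 41.50184795457179
units [ 0.007 -0.003  0.323]
```

View pics/c2.png

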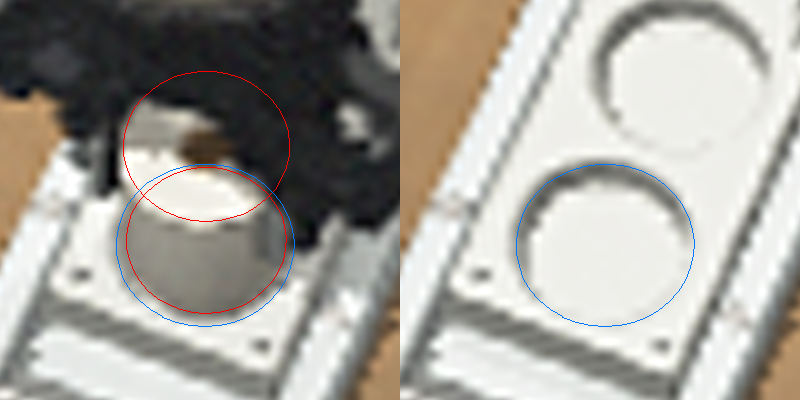

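>>> {"fn": "drive_tool", "kwargs": {
  "motion": [
    {"dx": 0.02,"dy": 0,"dz": 0.06,"roll": 0},
    {"dx": 0,"dy": 0,"dz": 0.06,"roll": 0},
    {"dx": 0,"dy": 0,"dz": 0.06,"roll": 0},
    {"dx": 0,"dy": 0,"dz": 0,"roll": 0}
  ]
}}

```text
time_s: 8.3
eef_pos: [594.2, 45.2, 51.8]
ee_rot: [0.138, -3.138, 0.0]
contact_force: [0.8, -0.9, -0.8]
finger_gap: 0.484
gripper_force: 25.6
```

>>> {"fn": "drive_tool", "kwargs": {
  "motion": [
    {"dx": 0,"dy": 0,"dz": 0.06,"roll": 0},
    {"dx": 0,"dy": 0,"dz": 0.06,"roll": 0},
    {"dx": 0,"dy": 0,"dz": 0.06,"roll": 0},
    {"dx": 0,"dy": 0,"dz": 0.02,"roll": 0},
    {"dx": 0,"dy": 0,"dz": 0,"roll": 0}
  ]
}}

```text
time_s: 8.8
eef_pos: [594.3, 45.2, 42.1]
ee_rot: [0.138, -3.138, 0.0]
contact_force: [0.3, 1.0, 0.1]
finger_gap: 0.48
gripper_force: 25.6
```

>>> {"fn": "drive_tool", "kwargs": {
  "motion": [
    {"dx": 0,"dy": 0,"dz": 0.01,"roll": 0},
    {"dx": 0,"dy": 0,"dz": 0,"roll": 0},
    {"dx": 0,"dy": 0,"dz": 0,"roll": 0},
    {"dx": 0,"dy": 0,"dz": 0,"roll": 0},
    {"dx": 0,"dy": 0,"dz": 0,"roll": 0}
  ],
  "fingers": 85
}}

```text
time_s: 9.3
eef_pos: [594.5, 45.2, 41.9]
ee_rot: [-0.138, 3.139, -0.0]
contact_force: [0.5, 0.6, 0.8]
finger_gap: 0.995
gripper_force: 0.0
```

>>> {"fn": "drive_tool", "kwargs": {
  "motion": [
    {"dx": 0,"dy": 0,"dz": -0.2,"roll": 0},
    {"dx": 0,"dy": 0,"dz": -0.4,"roll": 0},
    {"dx": 0,"dy": 0,"dz": -0.6,"roll": 0},
    {"dx": 0,"dy": 0,"dz": -0.5,"roll": 0},
    {"dx": 0,"dy": 0,"dz": -0.2,"roll": 0},
    {"dx": 0,"dy": 0,"dz": 0,"roll": 0}
  ]
}}

```text
time_s: 9.9
eef_pos: [595.3, 45.4, 138.6]
ee_rot: [-0.138, 3.136, 0.001]
contact_force: [0.5, 0.4, -0.4]
finger_gap: 0.992
gripper_force: 0.0
```

```bash
python3 to.py 470 -278 140
```

```text
t 9.9 tcp [595.306  45.383 138.592] y-angle 95.03795559618261 F [ 0.465  0.382 -0.45 ] gap 84.75300555806567
units [ 3.064 -6.223 -0.039]
```

>>> {"fn": "drive_tool", "kwargs": {
  "motion": [
    {"dx": 0.15,"dy": -0.3,"dz": 0,"roll": 0},
    {"dx": 0.35,"dy": -0.7,"dz": 0,"roll": 0},
    {"dx": 0.4,"dy": -0.8,"dz": 0,"roll": 0},
    {"dx": 0.4,"dy": -0.8,"dz": 0,"roll": 0},
    {"dx": 0.4,"dy": -0.8,"dz": 0,"roll": 0},
    {"dx": 0.4,"dy": -0.8,"dz": 0,"roll": 0},
    {"dx": 0.4,"dy": -0.8,"dz": 0,"roll": 0},
    {"dx": 0.35,"dy": -0.7,"dz": 0,"roll": 0}
  ]
}}

```text
time_s: 10.7
eef_pos: [475.0, -253.6, 135.8]
ee_rot: [0.136, -3.137, -0.0]
contact_force: [1.0, -0.1, 0.1]
finger_gap: 0.997
gripper_force: 0.0
```

>>> {"fn": "drive_tool", "kwargs": {
  "motion": [
    {"dx": 0.16,"dy": -0.4,"dz": 0,"roll": 0},
    {"dx": 0.05,"dy": -0.12,"dz": 0,"roll": 0},
    {"dx": 0,"dy": 0,"dz": 0,"roll": 0},
    {"dx": 0,"dy": 0,"dz": 0,"roll": 0}
  ]
}}

```text
time_s: 11.1
eef_pos: [469.3, -277.0, 136.2]
ee_rot: [0.139, -3.138, -0.001]
contact_force: [-0.7, 0.4, 1.3]
finger_gap: 0.993
gripper_force: 0.0
```

```bash
python3 to.py 470 -278 26
```

```text
t 11.1 tcp [ 469.331 -276.97   136.206] y-angle 95.08351927027779 F [-0.7    0.388  1.344] gap 84.78542408693382
units [-0.013 -0.023  2.204]
```

>>> {"fn": "drive_tool", "kwargs": {
  "motion": [
    {"dx": -0.02,"dy": -0.02,"dz": 0.4,"roll": 0},
    {"dx": 0,"dy": 0,"dz": 0.6,"roll": 0},
    {"dx": 0,"dy": 0,"dz": 0.6,"roll": 0},
    {"dx": 0,"dy": 0,"dz": 0.4,"roll": 0},
    {"dx": 0,"dy": 0,"dz": 0.2,"roll": 0},
    {"dx": 0,"dy": 0,"dz": 0,"roll": 0}
  ]
}}

```text
time_s: 11.7
eef_pos: [470.2, -277.7, 25.8]
ee_rot: [0.14, -3.137, -0.002]
contact_force: [0.4, 0.8, 0.1]
finger_gap: 0.997
gripper_force: 0.0
```

>>> {"fn": "drive_tool", "kwargs": {
  "motion": [
    {"dx": 0,"dy": 0,"dz": 0,"roll": 0},
    {"dx": 0,"dy": 0,"dz": 0,"roll": 0},
    {"dx": 0,"dy": 0,"dz": 0,"roll": 0},
    {"dx": 0,"dy": 0,"dz": 0,"roll": 0},
    {"dx": 0,"dy": 0,"dz": 0,"roll": 0},
    {"dx": 0,"dy": 0,"dz": 0,"roll": 0},
    {"dx": 0,"dy": 0,"dz": 0,"roll": 0}
  ],
  "fingers": 38,
  "grip_force": 25
}}

```text
time_s: 12.4
eef_pos: [471.1, -279.1, 27.9]
ee_rot: [-0.138, 3.137, -0.001]
contact_force: [-1.1, 1.6, 9.3]
finger_gap: 0.487
gripper_force: 24.2
```

>>> {"fn": "drive_tool", "kwargs": {
  "motion": [
    {"dx": 0,"dy": 0,"dz": -0.2,"roll": 0},
    {"dx": 0,"dy": 0,"dz": -0.5,"roll": 0},
    {"dx": 0,"dy": 0,"dz": -0.7,"roll": 0},
    {"dx": 0,"dy": 0,"dz": -0.6,"roll": 0},
    {"dx": 0,"dy": 0,"dz": -0.3,"roll": 0},
    {"dx": 0,"dy": 0,"dz": 0,"roll": 0}
  ]
}}

```text
time_s: 13.0
eef_pos: [471.6, -279.5, 144.9]
ee_rot: [-0.138, 3.134, -0.003]
contact_force: [0.6, 0.4, -0.6]
finger_gap: 0.487
gripper_force: 25.6
```

```bash
python3 to.py 540 40.6 140
```

```text
t 13.0 tcp [ 471.623 -279.525  144.86 ] y-angle 95.0242279832081 F [ 0.621  0.378 -0.627] gap 41.55620302746754
units [-1.923  6.258  0.094]
```

>>> {"fn": "drive_tool", "kwargs": {
  "motion": [
    {"dx": -0.1,"dy": 0.3,"dz": 0,"roll": 0},
    {"dx": -0.22,"dy": 0.7,"dz": 0,"roll": 0},
    {"dx": -0.25,"dy": 0.8,"dz": 0,"roll": 0},
    {"dx": -0.25,"dy": 0.8,"dz": 0,"roll": 0},
    {"dx": -0.25,"dy": 0.8,"dz": 0,"roll": 0},
    {"dx": -0.25,"dy": 0.8,"dz": 0,"roll": 0},
    {"dx": -0.25,"dy": 0.8,"dz": 0,"roll": 0},
    {"dx": -0.2,"dy": 0.7,"dz": 0,"roll": 0}
  ]
}}

```text
time_s: 13.8
eef_pos: [533.4, 15.0, 141.5]
ee_rot: [0.139, -3.138, -0.0]
contact_force: [0.6, -0.9, -0.3]
finger_gap: 0.486
gripper_force: 25.6
```

>>> {"fn": "drive_tool", "kwargs": {
  "motion": [
    {"dx": -0.12,"dy": 0.4,"dz": 0,"roll": 0},
    {"dx": -0.03,"dy": 0.16,"dz": 0,"roll": 0},
    {"dx": 0,"dy": 0,"dz": 0,"roll": 0},
    {"dx": 0,"dy": 0,"dz": 0,"roll": 0}
  ]
}}

```text
time_s: 14.2
eef_pos: [538.3, 40.0, 141.6]
ee_rot: [0.136, -3.138, 0.001]
contact_force: [-0.0, -0.2, -0.6]
finger_gap: 0.481
gripper_force: 25.6
```

```bash
python3 to.py 540 40.6 62
```

```text
t 14.2 tcp [538.251  40.022 141.605] y-angle 94.97526166020548 F [-0.005 -0.203 -0.551] gap 41.10173275859134
units [-0.037  0.009  1.592]
```

>>> {"fn": "drive_tool", "kwargs": {
  "motion": [
    {"dx": -0.04,"dy": 0.01,"dz": 0.3,"roll": 0},
    {"dx": 0,"dy": 0,"dz": 0.5,"roll": 0},
    {"dx": 0,"dy": 0,"dz": 0.5,"roll": 0},
    {"dx": 0,"dy": 0,"dz": 0.25,"roll": 0},
    {"dx": 0,"dy": 0,"dz": 0,"roll": 0},
    {"dx": 0,"dy": 0,"dz": 0,"roll": 0}
  ]
}}

```text
time_s: 14.8
eef_pos: [540.8, 41.3, 64.9]
ee_rot: [-0.136, 3.138, -0.0]
contact_force: [-0.2, -0.0, -0.6]
finger_gap: 0.481
gripper_force: 25.6
```

```bash
python3 to.py 540 40.6 42; python3 chk.py 27.6 538 40.2 c3 -1.7
```

```text
t 14.8 tcp [540.826  41.29   64.892] y-angle 94.97943261519701 F [-0.18  -0.031 -0.578] gap 41.116105761128665
units [ 0.018 -0.012  0.458]
```

View pics/c3.png

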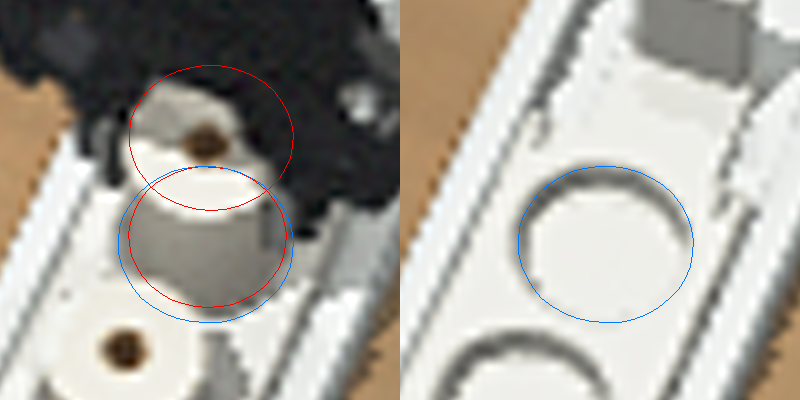

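>>> {"fn": "drive_tool", "kwargs": {
  "motion": [
    {"dx": 0.045,"dy": 0,"dz": 0.08,"roll": 0},
    {"dx": 0,"dy": 0,"dz": 0.08,"roll": 0},
    {"dx": 0,"dy": 0,"dz": 0.08,"roll": 0},
    {"dx": 0,"dy": 0,"dz": 0.02,"roll": 0},
    {"dx": 0,"dy": 0,"dz": 0,"roll": 0}
  ]
}}

```text
time_s: 15.35
eef_pos: [539.2, 40.7, 52.9]
ee_rot: [-0.136, 3.137, -0.001]
contact_force: [-7.6, -7.3, 29.1]
finger_gap: 0.484
gripper_force: 34.4
```

>>> {"fn": "drive_tool", "kwargs": {
  "motion": [
    {"dx": 0,"dy": 0,"dz": -0.12,"roll": 0},
    {"dx": 0,"dy": 0,"dz": -0.12,"roll": 0},
    {"dx": 0,"dy": 0,"dz": 0,"roll": 0},
    {"dx": 0,"dy": 0,"dz": 0,"roll": 0}
  ]
}}

```text
time_s: 15.75
eef_pos: [538.3, 42.0, 63.4]
ee_rot: [-0.138, 3.138, 0.0]
contact_force: [0.6, -0.5, -1.6]
finger_gap: 0.479
gripper_force: 30.7
```

```bash
python3 to.py 540 40.6 42; python3 chk.py 27.6 538 40.2 c4 -0.5
```

```text
t 15.75 tcp [538.339  41.972  63.381] y-angle 95.05230321502387 F [ 0.603 -0.516 -1.608] gap 40.926815979984035
units [-0.031 -0.03   0.428]
```

View pics/c4.png

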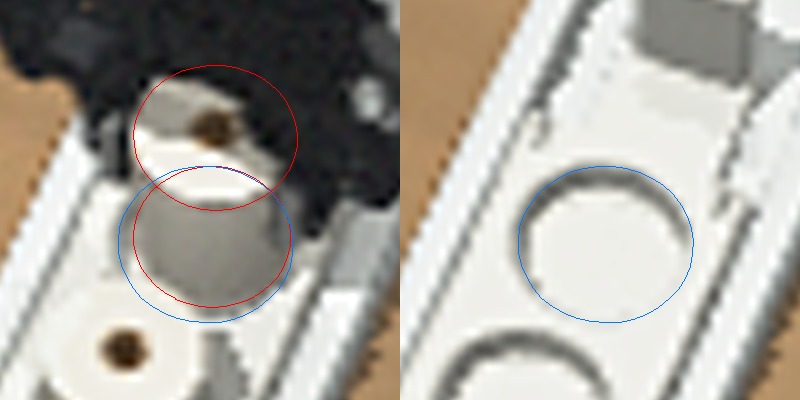

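```bash
python3 - <<'E'
from h import *
import pickle
p=pickle.load(open('side.pkl','rb'))
u,v=proj(p,[538,40.2,40])[0].astype(int);u0,v0=u-40,v-32
W=lambda U,V,z:atz(p,((U+200.5)/10-.5+u0,(V+100.5)/10-.5+v0),z).round(1)
print('c3 hole',W(207,143,64.9-27.6+57),'c4 hole',W(216,129,63.4-27.6+57),'roll1',W(125,350,71),W(125,350,72))
print('c4 base low',W(205,311,35.8),'c3 base low',W(205,314,37.3),'base left c4',W(136,250,35.8),'right',W(288,250,35.8))
u,v=proj(p,[592.5,44.8,40])[0].astype(int);u0,v0=u-40,v-32
print('c2 hole',W(207,145,61.2-27.4+57), 'tcp 595.3,45.2')
# detect well2 visibility now
q=robot.capture('side')
for n in('well2','roll_a','carrier'):print(n,[(round(r['score'],2),np.round(r['point'],1)) for r in robot.spot_point(q,n)[:5]])
E
```

```text
c3 hole [541.2  41.3  94.3] c4 hole [535.8  41.1  92.8] roll1 [593.   45.1  71. ] [593.5  45.4  72. ]
c4 base low [558.4  50.7  35.8] c3 base low [559.8  51.4  37.3] base left c4 [551.   26.1  35.8] right [532.   61.9  35.8]
c2 hole [592.4  45.4  90.8] tcp 595.3,45.2
well2 [(0.84, array([262.6, 219.2])), (0.74, array([254.9, 229.6])), (0.7, array([254.3, 234.8]))]
roll_a [(0.8, array([264.8, 215.4])), (0.72, array([167.6, 120.6])), (0.7, array([252.7, 236.5])), (0.67, array([191.3, 136.3])), (0.61, array([200. , 170.9]))]
carrier []
```

>>> {"fn": "drive_tool", "kwargs": {
  "motion": [
    {"dx": 0.035,"dy": -0.03,"dz": 0,"roll": 0},
    {"dx": 0,"dy": 0,"dz": 0.08,"roll": 0},
    {"dx": 0,"dy": 0,"dz": 0.04,"roll": 0},
    {"dx": 0,"dy": 0,"dz": 0.04,"roll": 0},
    {"dx": 0,"dy": 0,"dz": 0,"roll": 0}
  ]
}}

```text
time_s: 16.5
eef_pos: [536.5, 40.1, 54.9]
ee_rot: [0.138, -3.138, 0.0]
contact_force: [0.4, 0.2, -0.3]
finger_gap: 0.483
gripper_force: 30.7
```

>>> {"fn": "drive_tool", "kwargs": {
  "motion": [
    {"dx": 0,"dy": 0,"dz": 0.04,"roll": 0},
    {"dx": 0,"dy": 0,"dz": 0.04,"roll": 0},
    {"dx": 0,"dy": 0,"dz": 0,"roll": 0}
  ]
}}

```text
time_s: 16.8
eef_pos: [536.6, 40.1, 51.0]
ee_rot: [0.138, -3.138, 0.0]
contact_force: [-0.4, 0.3, -0.9]
finger_gap: 0.484
gripper_force: 30.7
```

Entering freely (below where it stuck before).

>>> {"fn": "drive_tool", "kwargs": {
  "motion": [
    {"dx": 0,"dy": 0,"dz": 0.05,"roll": 0},
    {"dx": 0,"dy": 0,"dz": 0.05,"roll": 0},
    {"dx": 0,"dy": 0,"dz": 0.04,"roll": 0},
    {"dx": 0,"dy": 0,"dz": 0,"roll": 0}
  ]
}}

```text
time_s: 17.2
eef_pos: [536.5, 40.1, 44.0]
ee_rot: [0.138, -3.138, 0.0]
contact_force: [-0.2, 0.6, -0.6]
finger_gap: 0.481
gripper_force: 30.7
```

>>> {"fn": "drive_tool", "kwargs": {
  "motion": [
    {"dx": 0,"dy": 0,"dz": 0.03,"roll": 0},
    {"dx": 0,"dy": 0,"dz": 0.02,"roll": 0},
    {"dx": 0,"dy": 0,"dz": 0,"roll": 0}
  ]
}}

```text
time_s: 17.5
eef_pos: [536.6, 40.1, 41.7]
ee_rot: [0.138, -3.138, 0.0]
contact_force: [0.1, -0.6, -0.2]
finger_gap: 0.479
gripper_force: 30.7
```

>>> {"fn": "drive_tool", "kwargs": {
  "motion": [
    {"dx": 0,"dy": 0,"dz": 0.03,"roll": 0},
    {"dx": 0,"dy": 0,"dz": 0.03,"roll": 0},
    {"dx": 0,"dy": 0,"dz": 0,"roll": 0}
  ]
}}

```text
time_s: 17.8
eef_pos: [537.2, 40.3, 39.1]
ee_rot: [-0.138, 3.138, 0.0]
contact_force: [-1.3, 0.6, 5.9]
finger_gap: 0.487
gripper_force: 30.1
```

Contact with the floor (5.9 N). Release and back up.

>>> {"fn": "drive_tool", "kwargs": {
  "motion": [
    {"dx": 0,"dy": 0,"dz": 0,"roll": 0},
    {"dx": 0,"dy": 0,"dz": 0,"roll": 0},
    {"dx": 0,"dy": 0,"dz": 0,"roll": 0},
    {"dx": 0,"dy": 0,"dz": 0,"roll": 0},
    {"dx": 0,"dy": 0,"dz": 0,"roll": 0}
  ],
  "fingers": 85
}}

```text
time_s: 18.3
eef_pos: [536.6, 40.1, 38.8]
ee_rot: [0.138, -3.138, 0.0]
contact_force: [-0.2, 0.2, 1.0]
finger_gap: 0.992
gripper_force: 0.0
```

>>> {"fn": "drive_tool", "kwargs": {
  "motion": [
    {"dx": 0,"dy": 0,"dz": -0.2,"roll": 0},
    {"dx": 0,"dy": 0,"dz": -0.4,"roll": 0},
    {"dx": 0,"dy": 0,"dz": -0.6,"roll": 0},
    {"dx": 0,"dy": 0,"dz": -0.5,"roll": 0},
    {"dx": 0,"dy": 0,"dz": -0.2,"roll": 0},
    {"dx": 0,"dy": 0,"dz": 0,"roll": 0}
  ]
}}

```text
time_s: 18.9
eef_pos: [537.5, 40.3, 135.4]
ee_rot: [-0.138, 3.136, 0.001]
contact_force: [-0.8, 0.5, -0.3]
finger_gap: 0.994
gripper_force: 0.0
```

```bash
python3 to.py 430 32 120; python3 - <<'E'
from h import *
p=robot.capture('side')
cv2.imwrite('pics/s5.png',cv2.resize(p['img'][165:285,205:305],None,fx=5,fy=5,interpolation=cv2.INTER_CUBIC)[:,:,::-1])
E
```

```text
t 18.9 tcp [537.47   40.311 135.438] y-angle 95.03752113032988 F [-0.819  0.497 -0.346] gap 84.90006269792872
units [2.157 0.023 0.303]
```

View pics/s5.png

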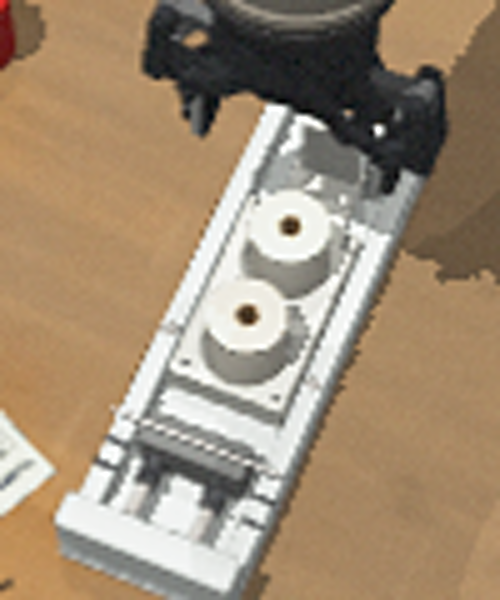

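>>> {"fn": "drive_tool", "kwargs": {
  "motion": [
    {"dx": 0.3,"dy": 0,"dz": 0,"roll": 0},
    {"dx": 0.5,"dy": 0,"dz": 0,"roll": 0},
    {"dx": 0.5,"dy": 0,"dz": 0,"roll": 0},
    {"dx": 0.4,"dy": 0,"dz": 0,"roll": 0},
    {"dx": 0.25,"dy": 0,"dz": 0,"roll": 0},
    {"dx": 0.08,"dy": 0,"dz": 0,"roll": 0},
    {"dx": 0,"dy": 0,"dz": 0,"roll": 0},
    {"dx": 0,"dy": 0,"dz": 0,"roll": 0}
  ],
  "fingers": 0
}}

```text
time_s: 19.75
eef_pos: [436.4, 31.4, 133.8]
ee_rot: [-0.138, 3.138, -0.0]
contact_force: [-0.1, 0.6, -0.8]
finger_gap: -0.003
gripper_force: 0.0
```

```bash
python3 to.py 435.6 31.6 32
```

```text
t 19.75 tcp [436.436  31.392 133.792] y-angle 95.04172108087081 F [-0.131  0.558 -0.805] gap -0.24493302083330826
units [0.017 0.006 2.036]
```

>>> {"fn": "drive_tool", "kwargs": {
  "motion": [
    {"dx": 0,"dy": 0,"dz": 0.3,"roll": 0},
    {"dx": 0,"dy": 0,"dz": 0.5,"roll": 0},
    {"dx": 0,"dy": 0,"dz": 0.5,"roll": 0},
    {"dx": 0,"dy": 0,"dz": 0.4,"roll": 0},
    {"dx": 0,"dy": 0,"dz": 0.25,"roll": 0},
    {"dx": 0,"dy": 0,"dz": 0.07,"roll": 0},
    {"dx": 0,"dy": 0,"dz": 0,"roll": 0}
  ]
}}

```text
time_s: 20.45
eef_pos: [435.8, 31.2, 32.5]
ee_rot: [0.138, -3.138, 0.001]
contact_force: [-0.4, -0.0, -0.2]
finger_gap: 0.002
gripper_force: 0.0
```

>>> {"fn": "drive_tool", "kwargs": {
  "motion": [
    {"dx": -0.1,"dy": 0,"dz": 0,"roll": 0},
    {"dx": -0.1,"dy": 0,"dz": 0,"roll": 0},
    {"dx": -0.08,"dy": 0,"dz": 0,"roll": 0},
    {"dx": -0.06,"dy": 0,"dz": 0,"roll": 0},
    {"dx": -0.04,"dy": 0,"dz": 0,"roll": 0}
  ]
}}

```text
time_s: 20.95
eef_pos: [454.9, 32.9, 33.0]
ee_rot: [-0.138, 3.138, 0.0]
contact_force: [-5.6, -0.7, 3.6]
finger_gap: 0.004
gripper_force: 2.6
```

>>> {"fn": "drive_tool", "kwargs": {
  "motion": [
    {"dx": -0.06,"dy": 0,"dz": 0,"roll": 0},
    {"dx": -0.06,"dy": 0,"dz": 0,"roll": 0},
    {"dx": -0.06,"dy": 0,"dz": 0,"roll": 0},
    {"dx": -0.06,"dy": 0,"dz": 0,"roll": 0}
  ]
}}

```text
time_s: 21.35
eef_pos: [465.5, 33.8, 32.6]
ee_rot: [0.138, -3.136, 0.0]
contact_force: [-5.5, -1.5, 5.0]
finger_gap: 0.001
gripper_force: 3.0
```

>>> {"fn": "drive_tool", "kwargs": {
  "motion": [
    {"dx": -0.06,"dy": 0,"dz": 0,"roll": 0},
    {"dx": -0.06,"dy": 0,"dz": 0,"roll": 0}
  ]
}}

```text
time_s: 21.55
eef_pos: [471.5, 34.3, 32.6]
ee_rot: [0.138, -3.136, 0.0]
contact_force: [-6.6, -0.2, 4.4]
finger_gap: 0.003
gripper_force: 3.1
```

>>> {"fn": "drive_tool", "kwargs": {
  "motion": [
    {"dx": -0.06,"dy": 0,"dz": 0,"roll": 0},
    {"dx": -0.06,"dy": 0,"dz": 0,"roll": 0}
  ]
}}

```text
time_s: 21.75
eef_pos: [477.4, 34.8, 32.6]
ee_rot: [0.138, -3.136, 0.0]
contact_force: [-6.2, -1.1, 4.7]
finger_gap: 0.0
gripper_force: 3.1
```

>>> {"fn": "drive_tool", "kwargs": {
  "motion": [
    {"dx": -0.06,"dy": 0,"dz": 0,"roll": 0},
    {"dx": -0.04,"dy": 0,"dz": 0,"roll": 0}
  ]
}}

```text
time_s: 21.95
eef_pos: [482.4, 35.3, 32.6]
ee_rot: [0.138, -3.136, 0.0]
contact_force: [-7.5, -0.8, 5.7]
finger_gap: 0.004
gripper_force: 3.8
```

>>> {"fn": "drive_tool", "kwargs": {
  "motion": [
    {"dx": -0.06,"dy": 0,"dz": 0,"roll": 0},
    {"dx": -0.04,"dy": 0,"dz": 0,"roll": 0},
    {"dx": 0,"dy": 0,"dz": 0,"roll": 0}
  ]
}}

```text
time_s: 22.25
eef_pos: [487.0, 35.6, 32.5]
ee_rot: [0.138, -3.136, 0.0]
contact_force: [-8.2, -0.9, 5.1]
finger_gap: 0.001
gripper_force: 3.8
```

>>> {"fn": "drive_tool", "kwargs": {
  "motion": [
    {"dx": -0.06,"dy": 0,"dz": 0,"roll": 0},
    {"dx": -0.04,"dy": 0,"dz": 0,"roll": 0},
    {"dx": 0,"dy": 0,"dz": 0,"roll": 0}
  ]
}}

```text
time_s: 22.55
eef_pos: [491.3, 36.0, 32.4]
ee_rot: [0.138, -3.134, 0.001]
contact_force: [-10.9, -0.8, 7.8]
finger_gap: -0.001
gripper_force: 5.6
```

```bash
python3 to.py; python3 - <<'E'
from h import *
p=robot.capture('side');A=[p]
cv2.imwrite('pics/s6.png',cv2.resize(p['img'][205:295,210:290],None,fx=6.5,fy=6.5,interpolation=cv2.INTER_CUBIC)[:,:,::-1])
x,y,a=577.5,44.1,.0877
for r in robot.spot_point(p,'stop_face')[:2]:
    w=atz(p,r['point'],26);print(r['score'],w,(w[:2]-[x,y])@[np.cos(a),np.sin(a)])
import pickle
q=pickle.load(open('side.pkl','rb'))
# roll-hole displacement along dock
for r in robot.spot_point(p,'tab')[:2]+robot.spot_point(p,'roll_a')[:4]: print(r['score'],r['point'])
E
```

```text
t 22.55 tcp [491.269  35.962  32.379] y-angle 95.0340473071754 F [-10.918  -0.759   7.761] gap -0.07602809812173211
0.8 [657.48767204  55.36496317  26.        ] 80.6669362960701
0.53 [632.41720379  48.88122824  26.        ] 55.124923454678324
0.69 [264.9, 201.0]
0.55 [253.0, 239.4]
0.82 [191.0, 131.5]
0.8 [259.6, 230.3]
0.69 [170.2, 123.4]
0.59 [246.9, 248.7]
```

>>> {"fn": "drive_tool", "kwargs": {
  "motion": [
    {"dx": -0.05,"dy": 0,"dz": 0,"roll": 0},
    {"dx": -0.05,"dy": 0,"dz": 0,"roll": 0},
    {"dx": -0.04,"dy": 0,"dz": 0,"roll": 0},
    {"dx": 0,"dy": 0,"dz": 0,"roll": 0},
    {"dx": 0,"dy": 0,"dz": 0,"roll": 0}
  ]
}}

```text
time_s: 23.25
eef_pos: [497.2, 36.4, 32.2]
ee_rot: [0.138, -3.133, 0.001]
contact_force: [-16.4, -1.5, 10.4]
finger_gap: -0.001
gripper_force: 8.2
```

```bash
python3 to.py; python3 - <<'E'
from h import *
p=robot.capture('side')
cv2.imwrite('pics/s7.png',cv2.resize(p['img'][200:292,205:297],None,fx=6.5,fy=6.5,interpolation=cv2.INTER_CUBIC)[:,:,::-1])
x,y,a=577.5,44.1,.0877
for r in robot.spot_point(p,'stop_face')[:1]:
    w=atz(p,r['point'],26);print(r['score'],w,(w[:2]-[x,y])@[np.cos(a),np.sin(a)])
E
```

```text
t 23.25 tcp [497.186  36.426  32.209] y-angle 95.03004885789926 F [-16.378  -1.481  10.428] gap -0.12542368220105093
0.74 [662.23150613  54.71132022  26.        ] 85.33528793410963
```

View pics/s7.png

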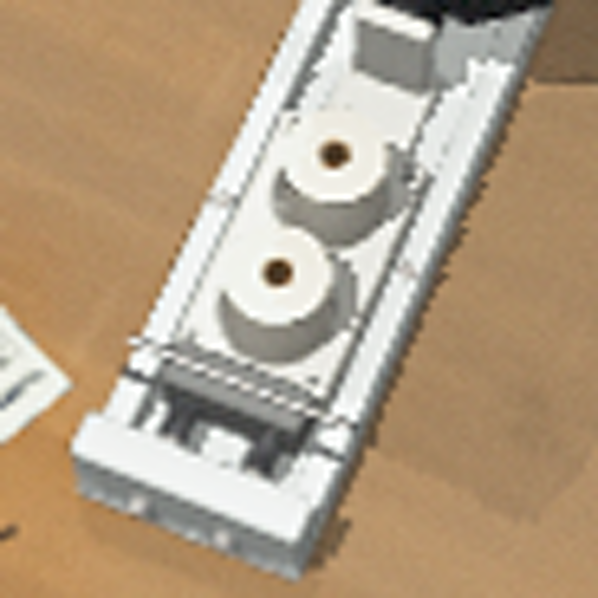

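```bash
python3 - <<'E'
from h import *
import pickle
p=pickle.load(open('side.pkl','rb'));x,y,a=577.5,44.1,.0877
def dk(px,z):
    w=atz(p,px,z)[:2]-[x,y];return np.round([w@[np.cos(a),np.sin(a)],w@[-np.sin(a),np.cos(a)]],1)
S=lambda u,v:((u-350+.5)/5-.5+210,(v+.5)/5-.5+175)
Q=lambda u,v:((u+.5)/6.5-.5+205,(v+.5)/6.5-.5+200)
print('rest pointer',dk(S(457,371),42),dk(S(577,420),42))
print('ridges',[dk(S(*c),28) for c in((437,390),(432,410),(590,445),(580,465))])
print('now pointer',dk(Q(180,350),42),dk(Q(320,408),42))
print('now marks',dk(Q(140,343),42),dk(Q(135,375),28),dk(Q(325,452),28))
print('tab top now far edge',dk(Q(356,22),68),dk(Q(432,48),68))
print('wells/roll holes',dk(Q(279,272),71),dk(Q(335,154),71),'before s5',[dk(((u+.5)/5-.5+205,(v+.5)/5-.5+165),71) for u,v in((247,315),(290,226))])
# sub-pixel check: profile of image along the channel centre, rest vs now, at z=42
n=robot.capture('side')
for nm,P in(('rest',p),('now',n)):
    g=cv2.cvtColor(P['img'],cv2.COLOR_RGB2GRAY).astype(np.float32)
    for lat in(-20,0,20):
        X=[[x+s*np.cos(a)-lat*np.sin(a),y+s*np.sin(a)+lat*np.cos(a),42] for s in range(60,126,2)]
        uv=proj(p,X).astype(np.float32);print(nm,lat,cv2.remap(g,uv[:,0],uv[:,1],cv2.INTER_LINEAR).ravel().astype(int))
E
```

```text
rest pointer [ 81.6 -36.5] [82.3 30.7]
ridges [array([ 90.3, -44.6]), array([101.4, -42.4]), array([87.2, 40. ]), array([99.2, 39.5])]
now pointer [ 92.  -28.3] [92.8 31.8]
now marks [ 95.5 -44. ] [103.8 -43.2] [104.   38.7]
tab top now far edge [-57. -16.] [-58.   16.8]
wells/roll holes [57.6 -0.4] [ 2.3 -0.2] before s5 [array([15.8, -0.4]), array([-40.2,   0.2])]
rest -20 [228 235 240 240 243 213 138 137 152 190 159 123 148 150 139 101  78  78
  80  81  81  86  78  64  75 115 163 222 219 214 215 215 208]
rest 0 [231 234 240 241 242 229 163 142 150 195 175 121 145 149 139  98  75  72
  70  99 158 228 236 233 231 234 241 241 240 240 240 240 240]
rest 20 [227 229 238 239 230 191 154 139 138 181 189 131 144 148 139  96  71  68
  67  75  90  90  82  73  82 125 184 196 196 190 191 195 189]
now -20 [240 236 187 138 131 152 171 196 222 239 242 243 244 226 185 147 138 163
 215 166 153 156 146 117  75  78  77  78  80  76  83  87  83]
now 0 [241 242 243 236 193 142 143 144 144 139 137 141 162 164 119 143 151 167
 192 157 151 155 142 113  76  72  75  94 176 235 237 235 237]
now 20 [115 114 114 114 121 117 164 192 227 230 235 234 234 211 142 136 145 153
 175 161 152 156 144 116  89  86  89  91  87  79  71  68  83]
```

```bash
python3 to.py; python3 -c "
from workcell import robot
print(robot.close_job())"
```

```text
t 23.4 tcp [497.213  36.402  32.213] y-angle 95.02570640100272 F [-16.514  -1.266  10.743] gap -0.402014164087997
the job is handed in; nothing more can be done
None
```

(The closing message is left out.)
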